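# Zero the kitchen scale and hold the measuring cup over it

### The arm

A 6-joint arm with a two-finger parallel gripper is mounted at the origin on the work surface. World frame = base frame: x ahead of the robot, y to its left, z up, the work surface at z = 0. Lengths are in mm, angles in rad, forces in N, time in s.
With the tool pointing down it reaches from about 350 to 875 mm from the base axis. Payload 4.2 kg.
Tool frame: the origin (TCP) lies midway between the tips of the shut fingers; the grasp point (between the pads) lies 19 mm behind it (tcp_to_grasp is the distance from the TCP to the grasp point, in mm); z points along the fingers, y is the direction in which the jaws open and shut (so a half turn about z gives the same grasp; the last joint's range is limited). The gripper opens to 85 mm and grips with 20 to 120 N. Pads are 22 mm wide; open, the fingers measure 114 mm over their backs; the gripper's body (76 mm by 85 mm) begins 54 mm behind the grasp point. The pads swing forward as they close: fully open they stand 13 mm farther back than shut.
Start: joints at [1.504, 0.385, 0.008, 0, -1.194, -0.259], TCP at [200.009, 592.111, 195.012] pointing down, gripper open.
Joint ranges: [-3.14, 3.14], [-1.21, 2.06], [-1.07, 1.41], [-3.16, 2.05], [-2.99, -0.16], [-3.1, 3.1]. Speed limits (rad/s): [2.79, 2.79, 3.14, 3.14, 3.14, 3.14].

### API

Orientations are given as a 3x3 rotation matrix whose columns are the frame's x, y, z axes.
In Python, from bench import read_state, get_image, calibration, hand_in, tcp_to_grasp gives the robot as it stands.
- The arm moves only by the shell command python3 -m inch 'ROWS' [OPENING]. ROWS is JSON, a list of rows, each a list of 4 numbers: the shift along the world's x, y, z in m, then the turn about the world's z in rad. In form: [[dx, dy, dz, roll], ...]. A call has 1 to 5 rows; each row is the pose to reach, as a shift and turn from the pose commanded when the call began; what a row does not reach only later rows make up. A row lasts 1/12 s, in which the tool goes at most 41.7 mm and 7.16 degrees, less where a joint would pass 70% of its speed; a pose out of reach is approached as far as the arm can. A call with a gripper value outside its range is refused whole. OPENING is the closure, from 0 (fully open) to 1 (shut), set as the call begins (- or left out, the last holds). The fingers move at their own pace and stop on an object; the grip force is fixed at half the most. Time passes only in rows, so rows that repeat a pose let the fingers close. It gives the time, the measured TCP pose, the force and the opening at its end, in the units of the state.
- read_state(): the state, without advancing time (a new reading comes with each control period).
- get_image(name): name is "scene" or "top" or "wrist"; returns the picture (420x560x3 uint8, red, green, blue); there is no depth.
- calibration(name): a dict with "fovy" (degrees; the focal length in pixels is half the picture's height over the tangent of half this angle, whatever the lens; pixels are square), "cx", "cy" (the principal point, pixels), "position" and "rotation" of the camera in the world; the wrist camera has in their place "tool_from_camera" (4x4, takes a point from camera to tool coordinates, whose origin is the TCP and whose axes are the flange's). Camera axes: x right, y down, z forward; pixel columns grow to the right and rows downward; lengths in mm; the calibration is good to about 2 mm. A picture is of the moment at which its call begins: read the wrist's pose just before it. calibration takes no time and is no camera call.
- hand_in(): hands the job in, once; it reports no verdict.
The state is a dict: "time": time; "qpos": joint angles; "qvel": joint speeds; "joint_torque": joint torques, N m; "tool_pos": TCP position; "tcp_rot": TCP orientation; "ft_force": force on the tool from outside, world axes, zero at the start; "wrist_torque": the same for the moment, N m; "finger_gap": finger opening in mm.
Only numpy, scipy, OpenCV 4.12 (cv2) and the standard library are available. Lean on these libraries where they do the work, as an engineer would, in place of code of your own. Each camera call takes 0.05 s, during which the arm holds its last target.

### The job

Press the kitchen scale's right-hand key right down to wake it, let it up, then its left-hand key to zero it (left and right as seen from the robot; leave the middle key alone and never hold two down at once). Then pick up the steel measuring cup, carry it over the row of jars on the low shelf without disturbing the jars or salt cellar, and stop with it upright and centred about 15 mm above the scale's round weighing plate, handle pointing straight away from the keys. Nothing may ever touch the plate, and the program finishes while the robot still holds the cup there.

Things in the scene. Friction and masses are not known exactly. Their poses are not given: they have to be found in the camera images.
- cup_center (a point): centre (half-way up, on the axis) of the stainless measuring cup: a straight round cup of 54 mm outer diameter, 50 mm high, wall 3 mm, about 120 g, open upward, standing on the worktop on one side of the low shelf (either side). A flat straight handle, 14 mm wide and 4 mm thick, runs level along the cup's own +x from the wall out to 106 mm from the axis, its middle plane 44 mm above the cup's underside. z is up.
- pan_top (a point): centre of the top face of the scale's round steel weighing plate (120 mm diameter, 6 mm thick, top 36 mm above the worktop), on the other side of the shelf from the cup. The plate is fixed, does not sink. The scale is a flat white body 220 x 180 mm, 22 mm high, fixed to the worktop. x points straight away from the keys (roughly away from the robot), y to the left, z up.
- key_right_top (a point): centre of the top of the right-hand key when up or pressed, a round dark key 20 mm in diameter its top 44 mm above the worktop and 10 mm above the 36 mm wide round black base it stands in when up; the three keys stand in a row 120 mm in front of (nearer the robot than) the plate's centre, 55 mm apart, and are pressed straight down
- key_left_top (a point): the same for the left-hand key
- key_middle_top (a point): the same for the middle key, not to be pressed
- key_right (a joint): travel of the right-hand key in m: 0 up, 0.006 fully down; spring return, about 5 N to push fully down
- key_left (a joint): the same for the left-hand key
- key_middle (a joint): the same for the middle key
- shelf: low oak shelf between cup and scale, fixed, 360 mm along its x (roughly away from the robot), 90 mm along y, top 30 mm above the worktop; origin at the centre of its underside. Three jars and the salt cellar stand on it in a row along x in any order, tops up to 135 mm above the worktop
- jar_a: hexagonal glass jar with a steel lid, 64 mm across the flats, 105 mm high, loose on the shelf; origin at the centre of its underside
- jar_b: hexagonal glass jar with a steel lid, 64 mm across the flats, 105 mm high, loose on the shelf; origin at the centre of its underside
- jar_c: hexagonal glass jar with a steel lid, 64 mm across the flats, 105 mm high, loose on the shelf; origin at the centre of its underside
- cellar: round black ceramic salt cellar with a wooden lid, 68 mm diameter, 58 mm high, loose on the shelf; origin at the centre of its underside
- cup_handle (a point): outer end of the cup's handle, 106 mm from the cup's axis along the cup's +x, 44 mm above its underside
There are look-alikes about, which are no part of the job. Leave any yellow look-alike of the part that bears cup_center alone.

How it is judged (in metres and radians):
On the way, in this order (a step that is already met when the one before it is completed fails the run):
1. the right-hand key is pressed down, the others up (value of joint key_right above 0.004 m and value of joint each of key_left, key_middle below 0.002 m), for 0.05 s.
2. then the left-hand key is pressed down, the others up (value of joint key_left above 0.004 m and value of joint each of key_right, key_middle below 0.002 m), for 0.05 s.
3. then the cup passes above the shelf, higher than the jars (value of joint each of key_left, key_middle, key_right below 0.002 m and x of cup_center in the frame of shelf between -0.2 and 0.2 m and y of cup_center in the frame of shelf between -0.045 and 0.045 m and height (world z) of cup_center above 0.155 m), for 0.02 s.
At the end, for the whole second after the job is handed in: robot still grips the cup, at rest, touching nothing else; underside 4 to 30 mm above the plate, axis within 15 mm of its centre in x and y, upright within 10 degrees, handle away from the keys within 12 degrees; keys up; jars and cellar within 30 mm of their start (x of cup_center in the frame of pan_top between -0.015 and 0.015 m and y of cup_center in the frame of pan_top between -0.015 and 0.015 m and z of cup_center in the frame of pan_top between 0.029 and 0.055 m and angle between cup_center's own z axis and vertical below 0.17 rad and angle between the x axis of cup_center and the x axis of pan_top, either way round below 0.22 rad and x of cup_handle in the frame of pan_top above 0.05 m and linear speed of cup below 0.02 m/s and contact force between cup and the fingers above 1 N and contact force between cup and scale below 0.1 N and value of joint each of key_left, key_middle, key_right below 0.002 m and distance of each of jar_a, jar_b, jar_c, cellar from where it was at the start of the episode below 0.03 m); the arm keeps its last pose, push and grip.
It fails at once if the weighing plate is touched (contact force between pan and anything else above 0.3 N).
It fails at once if the middle key is pressed (value of joint key_middle above 0.003 m).
It fails at once if two keys are down at once (value of joint each of key_left, key_right above 0.003 m).
It fails at once if a jar or the salt cellar is knocked or shifted (distance of any of jar_a, jar_b, jar_c, cellar from where it was at the start of the episode above 0.03 m or angle between any of jar_a, jar_b, jar_c, cellar's own z axis and vertical above 0.3 rad).
It also fails if it takes over 70 s, if anything falls off the work surface, if the arm or the gripper's body presses on something with over 40 N, if the wrist force passes 120 N, or if a joint passes its speed limit or range.

## Working session

There is one attempt and no reset: what is moved stays moved. The work goes in short steps, Python scripts to look and compute and a shell command to move; the robot and the scene stay as the last step left them, time stands still between calls to the robot, and variables do not carry over. Pictures are saved under pics/ and viewed, and the job is handed in when it is done.

```bash
ls; mkdir -p pics; python3 - <<'E'
from bench import *
import cv2,json
s=read_state();print({k:s[k] for k in('time','tool_pos','tcp_rot','finger_gap','ft_force')},tcp_to_grasp)
for n in("scene","top","wrist"):
    cv2.imwrite(f"pics/{n}0.png",cv2.cvtColor(get_image(n),cv2.COLOR_RGB2BGR));print(n,calibration(n))
E
```

```text
pics
{'time': 0.0, 'tool_pos': array([199.82643873, 591.48979266, 193.91351793]), 'tcp_rot': array([[ 9.47317519e-01, -3.20295385e-01, -6.20414378e-04],
       [-3.20295975e-01, -9.47315206e-01, -2.09493526e-03],
       [ 8.32701198e-05,  2.18328510e-03, -9.99997613e-01]]), 'finger_gap': 85.29004151291572, 'ft_force': array([-0.01457622, -0.23077885,  0.25919602])} 18.700000000000003
scene {'fovy': 44.20994517793312, 'cx': 288.89643478482077, 'cy': 201.60396703054326, 'position': array([1178.47035796,  728.48446251,  928.27730755]), 'rotation': array([[-0.7774493 ,  0.43024956, -0.45875691],
       [ 0.62871484,  0.51188532, -0.58539821],
       [-0.0170364 , -0.74354471, -0.66846917]])}
top {'fovy': 49.86342381964002, 'cx': 280.06243050139125, 'cy': 208.09650184048724, 'position': array([ 456.79036489,  -33.67220167, 1251.9616407 ]), 'rotation': array([[-0.0188491 , -0.99575387,  0.09010514],
       [-0.99975848,  0.01978978,  0.00955775],
       [-0.01130033, -0.08990323, -0.9958864 ]])}
wrist {'fovy': 62.180037664631676, 'cx': 280.9401045790187, 'cy': 208.64493360852336, 'tool_from_camera': array([[ 3.24410549e-04, -9.65602742e-01, -2.60021615e-01,
         6.51895593e+01],
       [ 9.99999928e-01,  3.64736255e-04, -1.06836508e-04,
         3.97500304e-01],
       [ 1.98000935e-04, -2.60021561e-01,  9.65602790e-01,
        -1.78775174e+02],
       [ 0.00000000e+00,  0.00000000e+00,  0.00000000e+00,
         1.00000000e+00]])}
```

View pics/scene0.png

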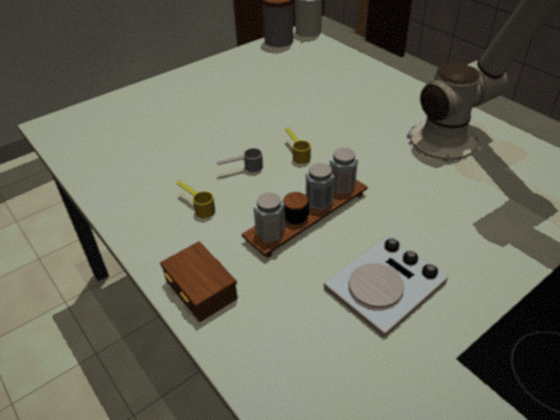

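View pics/top0.png

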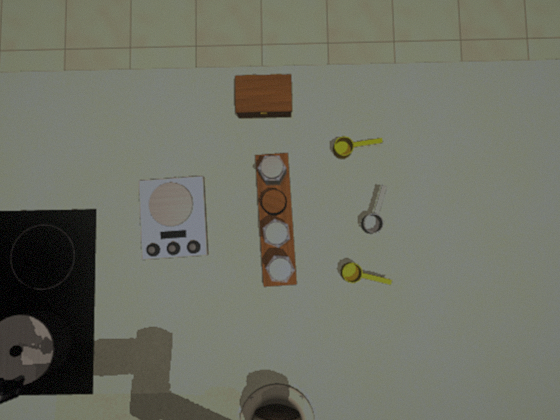

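View pics/wrist0.png

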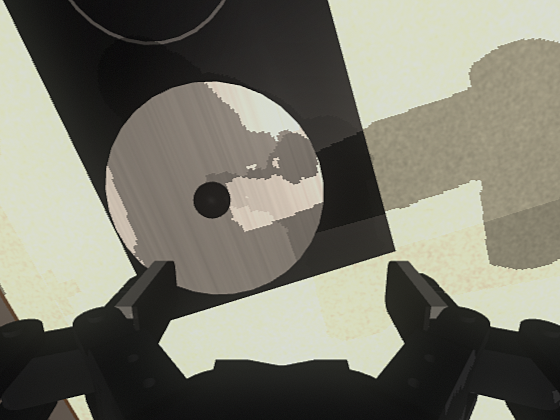

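Top view: the steel cup is at (372,224) with its handle up to (381,186). The yellow look-alikes are at (343,147) and (350,271). The scale plate is at (171,204), with keys at (153,249) left, (173,248) middle and (193,247) right. The jars and cellar stand at columns 272-281, rows 167-268. I choose the grey cup, and check it in a crop below.

```bash
cat > h.py <<'E'
import numpy as np,cv2
from bench import *
def cam(n,st=None):
    c=calibration(n);f=210/np.tan(np.radians(c['fovy'])/2)
    if n!='wrist': return f,c['cx'],c['cy'],np.array(c['position']),np.array(c['rotation'])
    T=np.array(c['tool_from_camera']);R=np.array(st['tcp_rot'])
    return f,c['cx'],c['cy'],np.array(st['tool_pos'])+R@T[:3,3],R@T[:3,:3]
def ray(C,u,v):
    f,cx,cy,p,R=C;d=R@np.array([(u-cx)/f,(v-cy)/f,1]);return p,d/np.linalg.norm(d)
def plane(C,u,v,z):
    p,d=ray(C,u,v);return p+d*(z-p[2])/d[2]
def proj(C,X):
    f,cx,cy,p,R=C;q=R.T@(np.asarray(X,float)-p);return np.array([cx+f*q[0]/q[2],cy+f*q[1]/q[2]])
def tri(rs):
    A=np.zeros((3,3));b=np.zeros(3)
    for p,d in rs:
        M=np.eye(3)-np.outer(d,d);A+=M;b+=M@p
    return np.linalg.solve(A,b)
def snap(n,fn):
    st=read_state();im=cv2.cvtColor(get_image(n),cv2.COLOR_RGB2BGR);cv2.imwrite('pics/'+fn,im);np.save('pics/'+fn+'.npy',np.r_[st['tool_pos'],np.ravel(st['tcp_rot'])]);return im,st
E
python3 - <<'E'
from h import *
T=cam('top');S=cam('scene')
for n,u,v,z in [('pan',171,204,36),('kR',193.5,246.5,44),('kM',173,248,44),('kL',153,249,44),('cup',372,224,50),('hend',381,186,44),('box',263,95,50)]: print(n,plane(T,u,v,z).round(1))
for n,a,b in [('pan',(171,204),(376,285)),('cup',(372,223),(254,155)),('hend',(381,185),(218,162)),('kR',(193,246),(392,243)),('kM',(173,247),(411,256)),('kL',(153,248),(430,269))]: print(n,tri([ray(T,*a),ray(S,*b)]).round(1))
t=cv2.imread('pics/top0.png');s=cv2.imread('pics/scene0.png')
a=cv2.resize(t[130:300,320:400],None,fx=4.5,fy=3.5,interpolation=2);
cv2.imwrite('pics/c1.png',np.hstack([cv2.resize(t[170:300,320:410],(390,563)),cv2.resize(s[110:210,170:330],(400,563))]))
cv2.imwrite('pics/c2.png',np.hstack([cv2.resize(t[170:270,130:220],(400,444)),cv2.resize(s[220:335,320:450],(400,444))]))
E
```

```text
pan [583.8 273.6  36. ]
kR [467.7 211.   44. ]
kM [464.8 265.9  44. ]
kL [463.1 319.4  44. ]
cup [ 518.3 -265.6   50. ]
hend [ 620.4 -294.7   44. ]
box [876.9  18.7  50. ]
pan [585. 276.  26.]
cup [ 521.2 -267.2   41.6]
hend [ 623.1 -294.1   50.9]
kR [469.  214.9  32.3]
kM [466.5 270.   31.7]
kL [464.8 323.9  32.9]
```

View pics/c1.png

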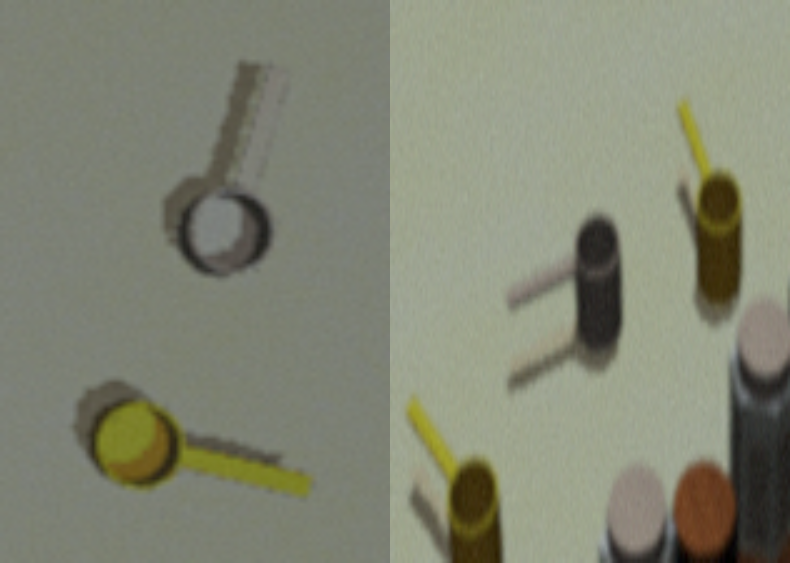

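View pics/c2.png

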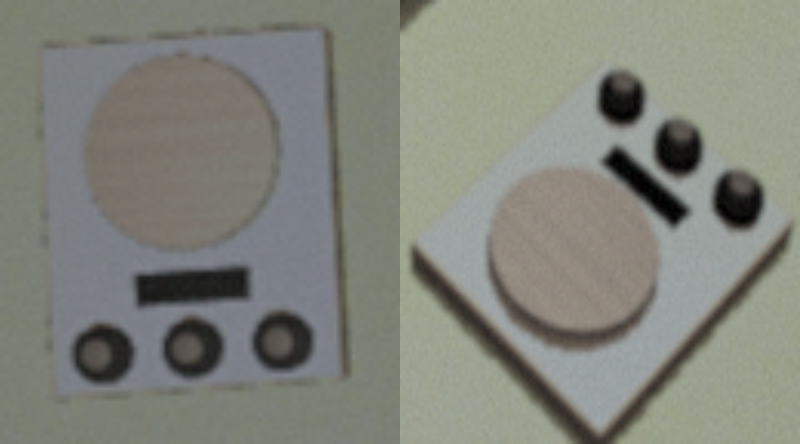

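The crop confirms the grey steel cup, with its handle going away from the robot and slightly right. Next I move above the keys with the gripper shut.

```bash
python3 -m inch '[[0.024,-0.032,0,0.07],[0.048,-0.064,0,0.14],[0.072,-0.096,0,0.21],[0.096,-0.128,0,0.28],[0.12,-0.16,0,0.35]]' 1
python3 -m inch '[[0.024,-0.032,0,0.0],[0.048,-0.064,0,0],[0.072,-0.096,0,0.01],[0.096,-0.128,0,0.01],[0.12,-0.16,0,0.01]]'
python3 -m inch '[[0,0,0,0],[0,0,0,0],[0,0,0,0]]'
python3 - <<'E'
from h import *
im,st=snap('wrist','w1.png');print(st['tool_pos'],st['tcp_rot'].round(3).tolist(),st['ft_force'])
E
```

```text
time: 0.57
tool_pos: [320.6, 430.3, 194.8]
tcp_rot: [[1.0, 0.028, -0.0], [0.028, -1.0, -0.0], [-0.0, 0.0, -1.0]]
ft_force: [0.8, 0.7, -0.4]
finger_gap: 25.2
time: 0.98
tool_pos: [440.6, 270.3, 195.0]
tcp_rot: [[0.999, 0.035, -0.0], [0.035, -0.999, 0.0], [-0.0, -0.0, -1.0]]
ft_force: [0.5, 1.5, 1.2]
finger_gap: 0.3
time: 1.23
tool_pos: [440.0, 272.0, 194.8]
tcp_rot: [[0.999, 0.033, -0.0], [0.033, -0.999, -0.0], [-0.0, 0.0, -1.0]]
ft_force: [-1.2, -1.3, 0.4]
finger_gap: 0.2
[439.97290482 271.9598726  194.81129947] [[0.999, 0.033, -0.0], [0.033, -0.999, -0.0], [-0.0, 0.0, -1.0]] [-1.19106698 -1.25099826  0.35734234]
```

View pics/w1.png

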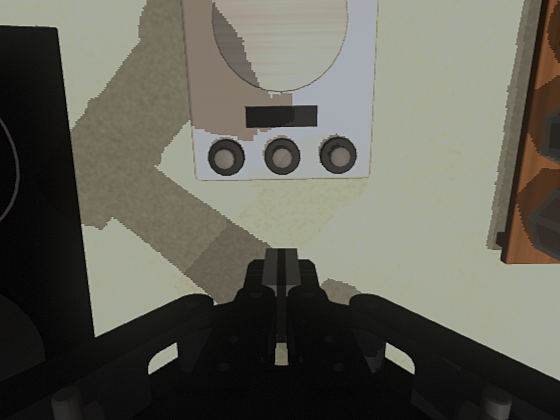

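Wrist view: keys at (224,158) left, (282,158) middle and (340,156) right; the plate's lower edge is visible. I take a second view 100 mm further on so I can triangulate.

```bash
python3 -m inch '[[0.035,0,0.02,0],[0.07,0,0.04,0],[0.1,0,0.06,0],[0.1,0,0.06,0],[0.1,0,0.06,0]]'
python3 - <<'E'
from h import *
im,st=snap('wrist','w2.png');print(st['tool_pos'])
E
```

```text
time: 1.7
tool_pos: [540.6, 273.8, 255.0]
tcp_rot: [[0.999, 0.035, 0.001], [0.035, -0.999, 0.001], [0.001, -0.001, -1.0]]
ft_force: [-0.8, 0.1, -0.8]
finger_gap: 0.0
[540.55268488 273.78189772 254.99949716]
```

View pics/w2.png

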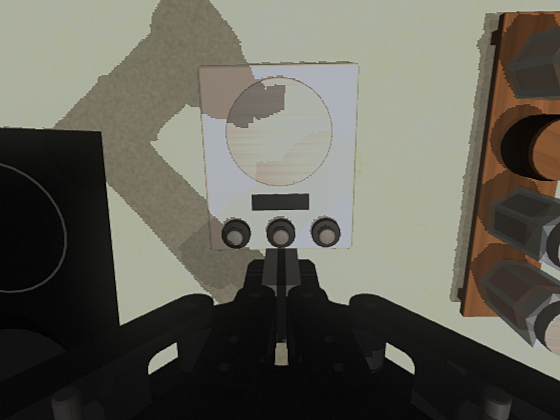

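Second view: keys at (235,238), (281,237), (326,233); plate centre (279,131).

```bash
cat >> h.py <<'E'
def load(fn):
    a=np.load('pics/'+fn+'.npy');return cv2.imread('pics/'+fn),dict(tool_pos=a[:3],tcp_rot=a[3:].reshape(3,3))
def keytops(im,g):
    out=[]
    for (u,v),r in g:
        p=cv2.cvtColor(im[v-r:v+r,u-r:u+r],cv2.COLOR_BGR2GRAY)
        p=cv2.resize(p,None,fx=4,fy=4,interpolation=cv2.INTER_CUBIC)
        m=((p>75)).astype(np.uint8)
        n,l,s,c=cv2.connectedComponentsWithStats(m)
        k=min((i for i in range(1,n) if s[i][4]>200),key=lambda i:np.hypot(*(c[i]-2*r)))
        out.append((c[k][0]/4+u-r-.375,c[k][1]/4+v-r-.375,s[k][4]/16, s[k][2]/4,s[k][3]/4))
    return out
E
python3 - <<'E'
from h import *
A,sa=load('w1.png');B,sb=load('w2.png')
ka=keytops(A,[((224,158),17),((282,158),17),((340,156),17)]);kb=keytops(B,[((235,238),14),((281,237),14),((326,233),14)])
CA=cam('wrist',sa);CB=cam('wrist',sb)
for a,b in zip(ka,kb): print(np.round(a,1),np.round(b,1),tri([ray(CA,*a[:2]),ray(CB,*b[:2])]).round(1),plane(CA,*a[:2],44).round(1),plane(CB,*b[:2],44).round(1))
cv2.imwrite('pics/c3.png',np.hstack([cv2.resize(A[130:190,200:365],(400,145)),cv2.resize(B[210:255,215:345],(400,145))]))
cv2.imwrite('pics/c4.png',cv2.resize(B[55:260,190:370],(700,797))[:590])
E
```

```text
[209.9 159.  152.6  13.8  34. ] [234.8 237.2 152.9  15.2  14. ] [466.2 330.6  57. ] [462.5 339.7  44. ] [463.9 325.9  44. ]
[266.7 143.6  30.1   7.2   9.5] [280.6 236.9 168.9  15.5  14.5] [484.  278.3  97.2] [478.7 286.4  44. ] [466.2 271.7  44. ]
[324.6 140.2  15.9   6.    5.2] [313.8 220.9  24.2   7.2   7.5] [482.6 231.2  28.3] [483.6 232.6  44. ] [487.4 233.5  44. ]
```

View pics/c3.png

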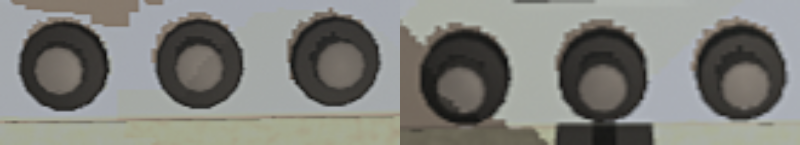

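View pics/c4.png

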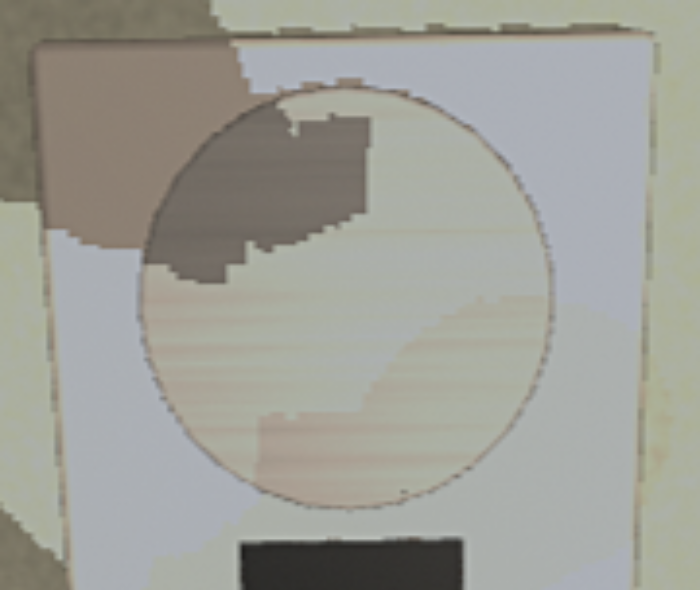

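```bash
python3 - <<'E'
from h import *
A,sa=load('w1.png');B,sb=load('w2.png')
CA=cam('wrist',sa);CB=cam('wrist',sb);T=cam('top')
for n,a,b,t in [('L',(224.1,159.2),(234.7,237.8),(151.4,249.2)),('M',(281.9,157.9),(280.8,236.7),(172.1,248.3)),('R',(340.5,156.7),(327.3,236),(192.5,247))]:
    print(n,tri([ray(CA,*a),ray(CB,*b)]).round(1),plane(CA,*a,44).round(1),plane(CB,*b,44).round(1),plane(T,*t,44).round(1))
print('pan',plane(CB,279.4,131.3,36).round(1),plane(T,171,204,36).round(1),tri([ray(CB,279.4,131.3),ray(T,171,204)]).round(1))
E
```

```text
L [462.7 326.3  42.8] [462.8 326.3  44. ] [463.1 326.   44. ] [462.7 323.7  44. ]
M [465.6 271.6  41.5] [465.9 271.8  44. ] [466.5 271.4  44. ] [464.  268.3  44. ]
R [468.6 216.2  42. ] [468.8 216.6  44. ] [469.3 216.4  44. ] [466.4 213.7  44. ]
pan [588.  277.3  36. ] [583.8 273.6  36. ] [586.5 277.8  17.7]
```

Key tops: L (463,326), M (466,272), R (469,216), with triangulated heights of 42–43 against 44 in the text. Plate centre is about (587,278), scale yaw about +3°. The top camera reads about 3 mm off. I go above the right key next.

```bash
python3 -m inch '[[-0.025,-0.02,-0.01,0],[-0.05,-0.04,-0.035,0.02],[-0.071,-0.056,-0.07,0.02],[-0.071,-0.056,-0.11,0.02],[-0.071,-0.056,-0.145,0.02]]'
python3 -m inch '[[0,0,-0.025,0],[0,0,-0.05,0],[0,0,-0.05,0],[0,0,-0.05,0]]'
python3 - <<'E'
from h import *
im,st=snap('wrist','w3.png');print(st['tool_pos'],st['ft_force'])
E
```

```text
time: 2.17
tool_pos: [465.3, 215.1, 108.6]
tcp_rot: [[0.998, 0.056, -0.001], [0.056, -0.998, 0.0], [-0.001, -0.0, -1.0]]
ft_force: [-0.5, 0.7, 0.3]
finger_gap: 0.2
time: 2.5
tool_pos: [467.1, 215.8, 59.1]
tcp_rot: [[0.998, 0.056, -0.003], [0.056, -0.998, -0.003], [-0.003, 0.003, -1.0]]
ft_force: [0.5, -0.3, 0.6]
finger_gap: 0.0
[467.11221938 215.78299529  59.14687856] [ 0.53007997 -0.25667736  0.60115008]
```

View pics/w3.png

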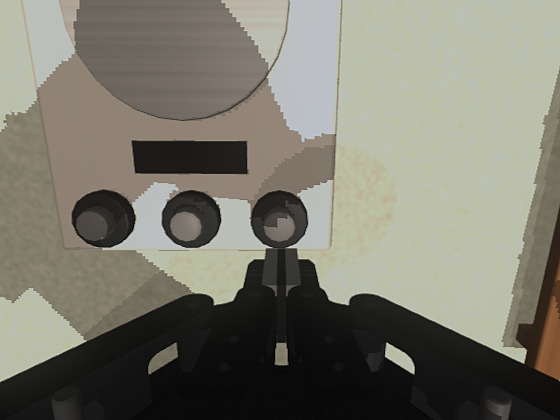

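The fingertip is laterally in line with the right key, which is at (279,227). I check the pixel, then press.

```bash
python3 - <<'E'
from h import *
B,s=load('w3.png');C=cam('wrist',s);print(plane(C,279,227,44),plane(C,188,225,44),plane(C,93,225,44),proj(C,s['tool_pos']))
E
python3 -m inch '[[0,0,-0.008,0],[0,0,-0.013,0],[0,0,-0.018,0],[0,0,-0.02,0],[0,0,-0.02,0]]'
```

```text
[468.76437599 216.78249238  44.        ] [467.0248652  269.87967358  44.        ] [463.93236983 325.1737859   44.        ] [280.5765131  238.70955599]
time: 2.97
tool_pos: [468.8, 215.9, 39.7]
tcp_rot: [[0.999, 0.054, -0.001], [0.054, -0.999, -0.0], [-0.001, 0.0, -1.0]]
ft_force: [1.0, 0.4, -0.6]
finger_gap: 0.0
```

```bash
python3 -m inch '[[0,0,-0.002,0],[0,0,-0.003,0],[0,0,-0.003,0]]'
```

```text
time: 3.22
tool_pos: [469.0, 216.0, 36.9]
tcp_rot: [[0.999, 0.054, -0.0], [0.054, -0.999, -0.0], [-0.0, 0.0, -1.0]]
ft_force: [0.7, -0.8, -0.7]
finger_gap: -0.1
```

```bash
python3 - <<'E'
from h import *
im,st=snap('wrist','w4.png');s,_=snap('scene','s4.png');print(st['ft_force'],st['wrist_torque'],st['joint_torque'])
cv2.imwrite('pics/c5.png',np.vstack([cv2.resize(im[150:300,180:380],(600,300)),cv2.resize(s[200:320,320:480],(600,300),interpolation=2)]))
E
```

```text
[ 0.66051235 -0.76940643 -0.74473716] [-0.03423077  0.02075922  0.01154742] [ 1.71404611e-02 -3.36587191e+01  1.35730755e+01  3.01820979e+00
  2.20871321e-02 -1.64136941e-05]
```

View pics/c5.png

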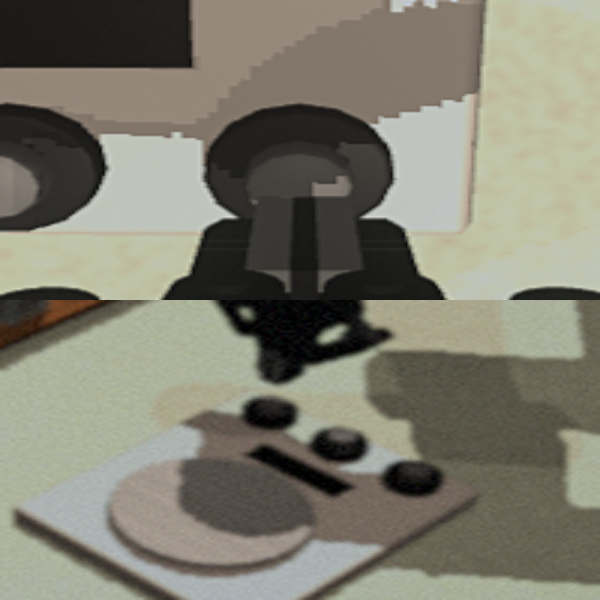

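No force yet. The tip seems to sit a little above the key, and the scene view shows a gap. I descend further in small steps.

```bash
python3 -m inch '[[0,0,-0.001,0],[0,0,-0.002,0],[0,0,-0.002,0]]'; python3 - <<'E'
from h import *
_,s=load('w4.png');C=cam('wrist',s);R=np.array(s['tcp_rot']);
for d in (0,10,20,30): print(d,[proj(C,s['tool_pos']+R@np.array([x,0,-d])).round(0) for x in(11,0,-11)])
S=cam('scene');print(proj(S,[469,216,37]),proj(S,[469,216.4,44]),proj(S,[466,271.5,44]),proj(S,[463,326,44]))
E
```

```text
time: 3.57
tool_pos: [468.9, 216.0, 34.8]
tcp_rot: [[0.999, 0.054, -0.0], [0.054, -0.999, -0.0], [-0.0, 0.0, -1.0]]
ft_force: [0.3, -0.6, -0.8]
finger_gap: -0.1
0 [array([281., 219.]), array([281., 239.]), array([281., 257.])]
10 [array([281., 225.]), array([281., 245.]), array([281., 265.])]
20 [array([281., 231.]), array([281., 253.]), array([281., 273.])]
30 [array([280., 239.]), array([280., 261.]), array([280., 283.])]
[392.43128064 241.87483972] [392.90571364 239.91213418] [411.74110544 252.64838361] [431.3717133  265.90878315]
```

```bash
python3 - <<'E'
from h import *
im,st=snap('wrist','w5.png');s,_=snap('scene','s5.png');print(st['tool_pos'],st['ft_force'])
g=lambda a:np.clip(a.astype(float)*1.8,0,255).astype(np.uint8)
cv2.imwrite('pics/c6.png',np.hstack([cv2.resize(g(im[180:330,220:340]),(400,500),interpolation=2),cv2.resize(g(s[150:275,350:450]),(400,500),interpolation=2)]))
E
```

```text
[468.88667189 216.02385946  34.84187923] [ 0.33029515 -0.58024641 -0.81224154]
```

View pics/c6.png

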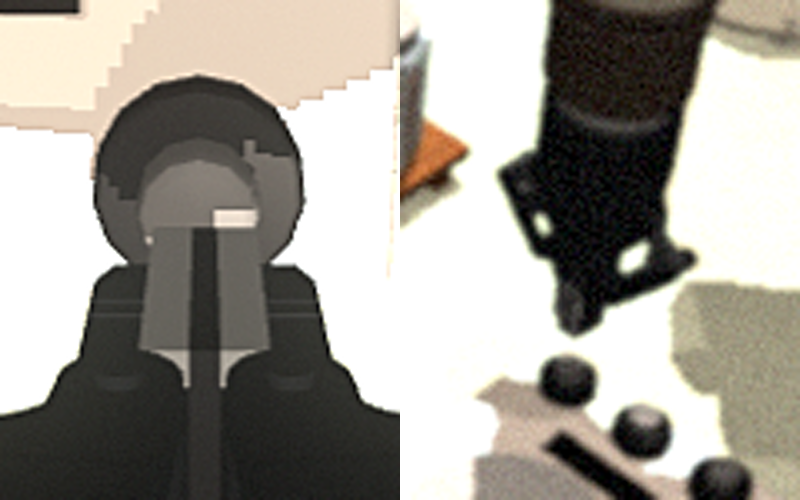

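View pics/s5.png

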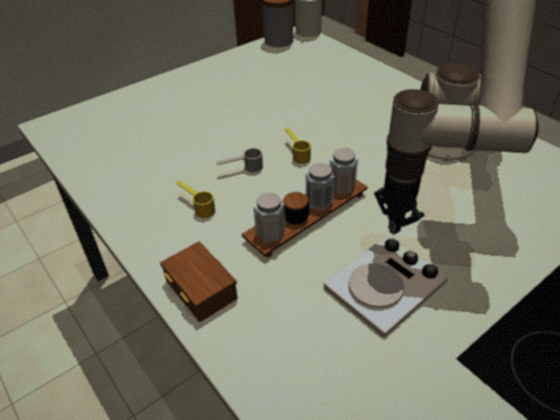

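Both views put the shut fingertips some 35–45 mm behind the nominal TCP. The open-finger picture agrees: 85 mm spans 212 px, so depth about 140 mm. I continue down in small steps until force appears.

```bash
python3 -m inch '[[0,0,-0.005,0],[0,0,-0.01,0],[0,0,-0.014,0],[0,0,-0.014,0]]'; python3 - <<'E'
from h import *
im,st=snap('wrist','w6.png');s,_=snap('scene','s6.png');print(st['tool_pos'],st['ft_force'])
g=lambda a:np.clip(a.astype(float)*1.8,0,255).astype(np.uint8)
cv2.imwrite('pics/c7.png',np.hstack([cv2.resize(g(im[180:330,220:340]),(400,500),interpolation=2),cv2.resize(g(s[150:275,350:450]),(400,500),interpolation=2)]))
E
```

```text
time: 4.0
tool_pos: [468.3, 215.5, 19.8]
tcp_rot: [[0.999, 0.054, -0.002], [0.054, -0.999, -0.002], [-0.002, 0.001, -1.0]]
ft_force: [-0.6, -0.5, 0.9]
finger_gap: -0.2
[468.25146178 215.50078018  19.76830167] [-0.62289594 -0.47792548  0.91403527]
```

View pics/c7.png

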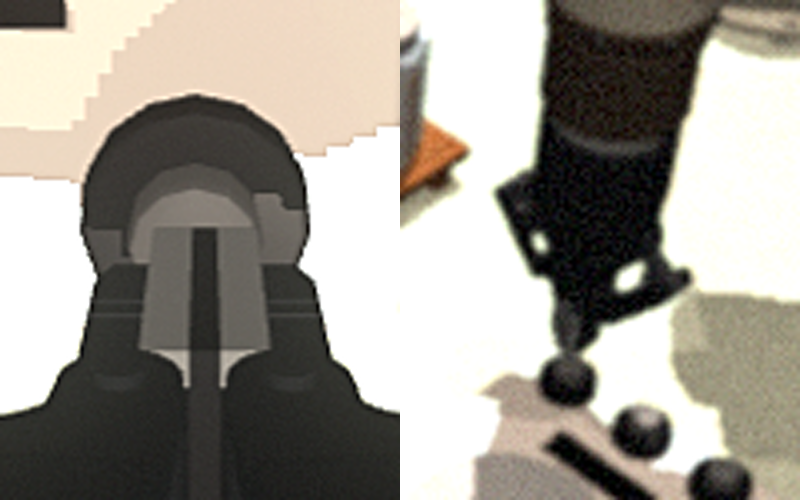

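```bash
python3 -m inch '[[0,0,-0.004,0],[0,0,-0.008,0],[0,0,-0.01,0],[0,0,-0.01,0]]'; python3 -m inch '[[0,0,-0.002,0],[0,0,-0.004,0],[0,0,-0.004,0]]'
```

```text
time: 4.43
tool_pos: [468.6, 215.8, 10.4]
tcp_rot: [[0.999, 0.054, -0.001], [0.054, -0.999, -0.001], [-0.001, 0.001, -1.0]]
ft_force: [-0.5, 0.8, 0.7]
finger_gap: 0.1
time: 4.68
tool_pos: [469.2, 216.2, 7.0]
tcp_rot: [[0.999, 0.054, 0.0], [0.054, -0.999, 0.0], [0.0, -0.0, -1.0]]
ft_force: [-0.0, -0.2, 1.5]
finger_gap: 0.2
```

```bash
python3 -m inch '[[0,0,-0.002,0],[0,0,-0.002,0]]'; python3 -m inch '[[0,0,-0.002,0],[0,0,-0.002,0]]';python3 -m inch '[[0,0,-0.002,0],[0,0,-0.002,0]]'
```

```text
time: 4.85
tool_pos: [469.2, 216.3, 5.1]
tcp_rot: [[0.999, 0.054, 0.0], [0.054, -0.999, 0.0], [0.001, -0.0, -1.0]]
ft_force: [-0.3, -0.2, 3.8]
finger_gap: -0.2
time: 5.02
tool_pos: [469.2, 216.3, 3.1]
tcp_rot: [[0.999, 0.054, 0.001], [0.054, -0.999, 0.0], [0.001, -0.0, -1.0]]
ft_force: [-0.6, -1.3, 3.7]
finger_gap: 0.3
time: 5.18
tool_pos: [469.3, 216.3, 1.7]
tcp_rot: [[0.998, 0.055, 0.001], [0.055, -0.998, 0.0], [0.001, -0.0, -1.0]]
ft_force: [-1.0, -0.9, 7.3]
finger_gap: -0.2
```

```bash
python3 -m inch '[[0,0,-0.002,0],[0,0,-0.002,0],[0,0,-0.002,0]]'
```

```text
time: 5.43
tool_pos: [469.4, 216.3, 1.5]
tcp_rot: [[0.998, 0.055, 0.001], [0.055, -0.998, 0.0], [0.001, -0.0, -1.0]]
ft_force: [-5.9, -1.0, 19.6]
finger_gap: -0.1
```

Right key bottomed (19.6 N), which puts the tip 36–37 mm behind the nominal TCP. Raise, cross above the middle key, then press the left key.

```bash
python3 -m inch '[[0,0,0.015,0],[0,0,0.035,0],[0,0,0.035,0]]'; python3 -m inch '[[-0.002,0.037,0,0],[-0.004,0.074,0,0],[-0.006,0.11,0,0],[-0.006,0.11,0,0],[-0.006,0.11,0,0]]'; python3 - <<'E'
from h import *
im,st=snap('wrist','w7.png');s,_=snap('scene','s7.png');print(st['tool_pos'],st['ft_force'])
g=lambda a:np.clip(a.astype(float)*1.8,0,255).astype(np.uint8)
cv2.imwrite('pics/c8.png',np.hstack([cv2.resize(g(im[180:330,200:360]),(400,400),interpolation=2),cv2.resize(g(s[180:305,370:470]),(400,400),interpolation=2)]))
E
```

```text
time: 5.68
tool_pos: [470.9, 217.6, 36.8]
tcp_rot: [[0.998, 0.055, 0.005], [0.055, -0.998, 0.004], [0.005, -0.003, -1.0]]
ft_force: [0.1, 0.7, 0.6]
finger_gap: -0.1
time: 6.1
tool_pos: [462.3, 327.6, 32.8]
tcp_rot: [[0.998, 0.056, -0.001], [0.056, -0.998, -0.001], [-0.001, 0.001, -1.0]]
ft_force: [-0.3, -0.4, -0.4]
finger_gap: -0.1
[462.33720214 327.55636067  32.80456044] [-0.26124167 -0.36145139 -0.35850737]
```

View pics/c8.png

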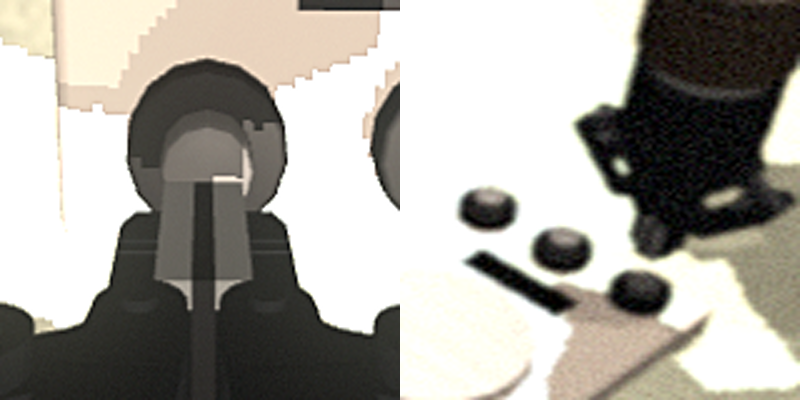

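The finger is lined up over the left key in both views, and the right key is up again. Now press; the commanded z starts near 34.

```bash
python3 -m inch '[[0,0,-0.012,0],[0,0,-0.022,0],[0,0,-0.027,0],[0,0,-0.027,0]]'; python3 -m inch '[[0,0,-0.002,0],[0,0,-0.004,0],[0,0,-0.004,0],[0,0,-0.004,0]]'; python3 -m inch '[[0,0,-0.002,0],[0,0,-0.002,0]]'
```

```text
time: 6.53
tool_pos: [462.3, 324.2, 5.7]
tcp_rot: [[0.999, 0.053, -0.002], [0.053, -0.999, -0.003], [-0.003, 0.003, -1.0]]
ft_force: [-0.8, -2.2, 2.5]
finger_gap: -0.1
time: 6.87
tool_pos: [463.1, 325.6, 3.4]
tcp_rot: [[0.999, 0.054, -0.0], [0.054, -0.999, -0.001], [-0.0, 0.001, -1.0]]
ft_force: [-1.0, -2.6, 4.3]
finger_gap: 0.0
time: 7.03
tool_pos: [463.2, 326.0, 1.8]
tcp_rot: [[0.999, 0.055, 0.001], [0.055, -0.999, -0.0], [0.001, 0.0, -1.0]]
ft_force: [0.3, -4.0, 6.6]
finger_gap: -0.0
```

```bash
python3 -m inch '[[0,0,-0.002,0],[0,0,-0.002,0],[0,0,-0.002,0]]'; python3 -m inch '[[0,0,0.02,0],[0,0,0.05,0],[0,0,0.09,0],[0,0,0.13,0],[0,0,0.17,0]]'; python3 -m inch '[[0,0,0.04,0],[0,0,0.07,0],[0,0,0.07,0],[0,0,0.07,0]]' 0
```

```text
time: 7.28
tool_pos: [463.3, 326.1, 1.6]
tcp_rot: [[0.998, 0.055, 0.001], [0.055, -0.998, -0.0], [0.001, 0.0, -1.0]]
ft_force: [-5.6, -6.5, 17.5]
finger_gap: -0.0
time: 7.7
tool_pos: [462.9, 326.7, 170.6]
tcp_rot: [[0.999, 0.054, 0.0], [0.054, -0.999, 0.001], [0.001, -0.001, -1.0]]
ft_force: [0.2, 1.4, 0.2]
finger_gap: -0.4
time: 8.03
tool_pos: [463.7, 327.7, 241.1]
tcp_rot: [[0.999, 0.054, 0.004], [0.054, -0.999, 0.006], [0.004, -0.005, -1.0]]
ft_force: [0.3, 1.1, -0.5]
finger_gap: 48.2
```

```bash
python3 -m inch '[[0,-0.04,0,0],[0,-0.08,0,0],[0,-0.12,0,0],[0,-0.16,0,0],[0,-0.2,0,0]]' 0; python3 -m inch '[[0,-0.04,0,0],[0,-0.08,0,-0.04],[0,-0.12,0,-0.08],[0,-0.16,0,-0.12],[0,-0.2,0,-0.16]]';  python3 -m inch '[[0,-0.04,0,-0.04],[0,-0.08,0,-0.08],[0,-0.12,0,-0.12],[0,-0.16,0,-0.17],[0,-0.19,0,-0.17]]'; python3 -m inch '[[0,0,0,0],[0,0,0,0],[0,0,0,0]]'
python3 - <<'E'
from h import *
im,st=snap('wrist','w8.png');print(st['tool_pos'],st['ft_force'])
E
```

```text
time: 8.45
tool_pos: [461.9, 124.6, 237.0]
tcp_rot: [[0.998, 0.055, -0.002], [0.055, -0.998, -0.001], [-0.002, 0.001, -1.0]]
ft_force: [1.2, -0.0, -0.0]
finger_gap: 85.5
time: 8.87
tool_pos: [462.0, -75.3, 237.3]
tcp_rot: [[0.994, -0.107, -0.002], [-0.107, -0.994, 0.001], [-0.002, -0.0, -1.0]]
ft_force: [1.0, 0.1, -0.5]
finger_gap: 85.5
time: 9.28
tool_pos: [462.2, -266.1, 236.7]
tcp_rot: [[0.961, -0.275, -0.002], [-0.275, -0.961, 0.001], [-0.003, -0.0, -1.0]]
ft_force: [1.1, -0.1, 0.2]
finger_gap: 85.5
time: 9.53
tool_pos: [462.5, -263.4, 237.3]
tcp_rot: [[0.962, -0.273, -0.002], [-0.273, -0.962, 0.001], [-0.003, -0.001, -1.0]]
ft_force: [-0.4, -0.1, -0.2]
finger_gap: 85.2
[ 462.53249999 -263.41332255  237.34036385] [-0.39169921 -0.1496959  -0.17369091]
```

View pics/w8.png

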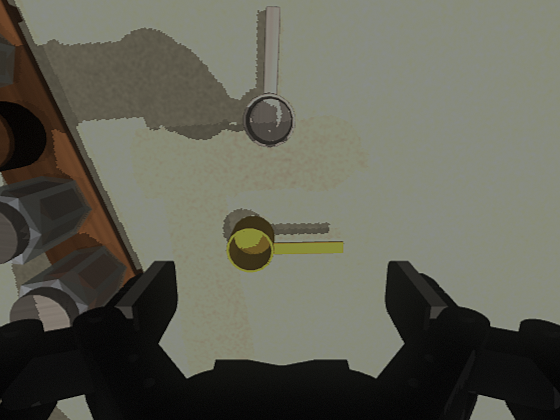

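The steel cup is at (269,120) with the handle straight up to (272,8), so the tool x is aligned with the handle. The yellow cup at (250,247) is about 125 mm nearer the robot, clear of the gripper. I take a second view closer in.

```bash
python3 -m inch '[[0.02,-0.005,-0.01,0],[0.04,-0.01,-0.03,0],[0.05,-0.013,-0.06,0],[0.05,-0.013,-0.06,0],[0.05,-0.013,-0.06,0]]' 0
python3 - <<'E'
from h import *
im,st=snap('wrist','w9.png');print(st['tool_pos'],st['ft_force'])
E
```

```text
time: 10.0
tool_pos: [512.3, -275.3, 177.2]
tcp_rot: [[0.963, -0.27, -0.005], [-0.27, -0.963, 0.001], [-0.005, 0.0, -1.0]]
ft_force: [0.2, -0.1, 0.7]
finger_gap: 85.4
[ 512.26801221 -275.32684369  177.23877109] [ 0.19345584 -0.05996971  0.67773067]
```

View pics/w9.png

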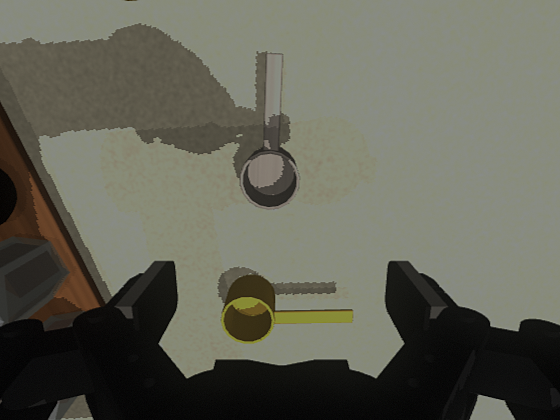

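```bash
python3 - <<'E'
from h import *
a,_=load('w8.png');b,_=load('w9.png')
g=lambda a:np.clip(a.astype(float)*1.6,0,255).astype(np.uint8)
cv2.imwrite('pics/c9.png',np.hstack([cv2.resize(g(a[0:150,230:310]),(300,562),interpolation=2),cv2.resize(g(b[45:215,225:315]),(300,567),interpolation=2)[:562]]))
E
```

```text
(no output)
```

View pics/c9.png

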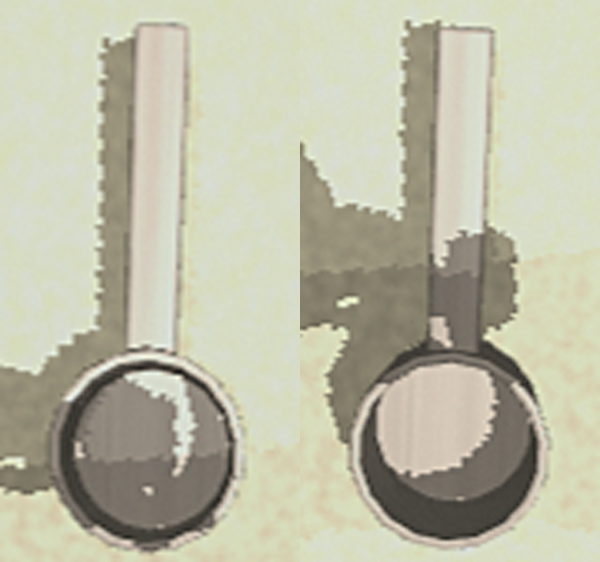

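```bash
python3 - <<'E'
from h import *
_,sa=load('w8.png');_,sb=load('w9.png');A=cam('wrist',sa);B=cam('wrist',sb)
c=tri([ray(A,268.8,119.4),ray(B,269.6,179.9)]);h=tri([ray(A,272.5,6.3),ray(B,274.4,53)])
print('rim',c,plane(A,268.8,119.4,50),plane(B,269.6,179.9,50));print('hend',h,plane(A,272.5,6.3,46),plane(B,274.4,53,46))
for C,p,q in((A,(268.8,119.4),(272.5,6.3)),(B,(269.6,179.9),(274.4,53))):
    d=plane(C,*q,46)-plane(C,*p,50);print(np.hypot(*d[:2]),np.degrees(np.arctan2(d[1],d[0])))
R=np.array(sb['tcp_rot']);print('yaw',np.degrees(np.arctan2(R[1,0],R[0,0])))
E
```

```text
rim [ 523.7715168  -268.37707068   52.85022293] [ 523.79734046 -268.12469169   50.        ] [ 523.24353503 -268.28813278   50.        ]
hend [ 623.54131906 -301.02760759   42.91949554] [ 622.78343098 -300.65597002   46.        ] [ 623.01947954 -301.16602311   46.        ]
104.1946744533114 -18.19284739439823
105.05329493419742 -18.237940796969557
yaw -15.680622286775542
```

Cup axis (523.5, -268.2), rim height about 52 (text 50), handle height about 43 (text 44), handle yaw -18.2°. I align, descend until the open tips are just above the rim, and check.

```bash
python3 -m inch '[[0.01,0.009,-0.03,-0.04],[0.01,0.009,-0.065,-0.04],[0.01,0.009,-0.1,-0.04],[0.01,0.009,-0.13,-0.04],[0.01,0.009,-0.14,-0.04]]' 0;  python3 -m inch '[[0,0,0,0],[0,0,0,0]]'
python3 - <<'E'
from h import *
im,st=snap('wrist','w10.png');print(st['tool_pos'],st['ft_force'])
C=cam('wrist',st);R=st['tcp_rot']
print(proj(C,[523.5,-268.2,50]),proj(C,[623,-301,46]))
s,_=snap('scene','s10.png')
g=lambda a:np.clip(a.astype(float)*1.6,0,255).astype(np.uint8)
cv2.imwrite('pics/c10.png',np.hstack([cv2.resize(g(im),(500,375)),cv2.resize(g(s[90:190,200:280]),(300,375),interpolation=2)]))
E
```

```text
time: 10.47
tool_pos: [520.9, -266.6, 36.9]
tcp_rot: [[0.951, -0.31, -0.004], [-0.31, -0.951, 0.002], [-0.004, -0.0, -1.0]]
ft_force: [-1.0, -0.2, -0.9]
finger_gap: 85.6
time: 10.63
tool_pos: [524.5, -268.2, 41.2]
tcp_rot: [[0.951, -0.309, 0.003], [-0.309, -0.951, -0.002], [0.003, 0.001, -1.0]]
ft_force: [-0.7, -0.3, 1.2]
finger_gap: 85.3
[ 524.47500601 -268.24616532   41.22077695] [-0.69181699 -0.25762473  1.24443736]
[280.71362065 246.32755752] [281.63622313  26.79288716]
```

View pics/c10.png

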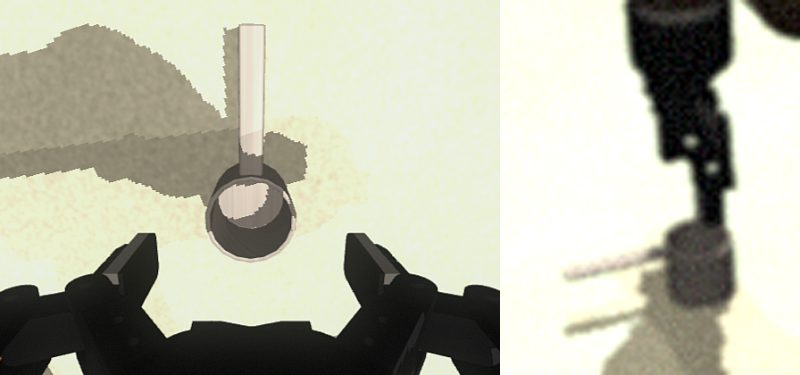

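The rim appears at (280,246), predicted (280.7,246.3), and is centred between the fingers. Descending.

```bash
python3 -m inch '[[0,0,-0.015,0],[0,0,-0.03,0],[0,0,-0.045,0],[0,0,-0.045,0]]' 0;  python3 -m inch '[[0,0,-0.01,0],[0,0,-0.02,0],[0,0,-0.02,0],[0,0,-0.02,0]]'
python3 - <<'E'
from h import *
im,st=snap('wrist','w11.png');print(st['tool_pos'],st['ft_force'])
s,_=snap('scene','s11.png')
g=lambda a:np.clip(a.astype(float)*1.6,0,255).astype(np.uint8)
cv2.imwrite('pics/c11.png',np.hstack([cv2.resize(g(im),(500,375)),cv2.resize(g(s[90:190,200:280]),(300,375),interpolation=2)]))
E
```

```text
time: 11.07
tool_pos: [522.4, -267.7, -6.4]
tcp_rot: [[0.95, -0.311, -0.001], [-0.311, -0.95, 0.001], [-0.001, -0.0, -1.0]]
ft_force: [-0.3, 0.7, -0.8]
finger_gap: 85.1
time: 11.4
tool_pos: [523.0, -267.9, -26.0]
tcp_rot: [[0.951, -0.31, -0.0], [-0.31, -0.951, -0.0], [-0.0, 0.0, -1.0]]
ft_force: [0.2, 0.3, -0.0]
finger_gap: 85.0
[ 523.00951491 -267.91798877  -25.99119627] [ 0.16064505  0.33306904 -0.03785575]
```

View pics/c11.png

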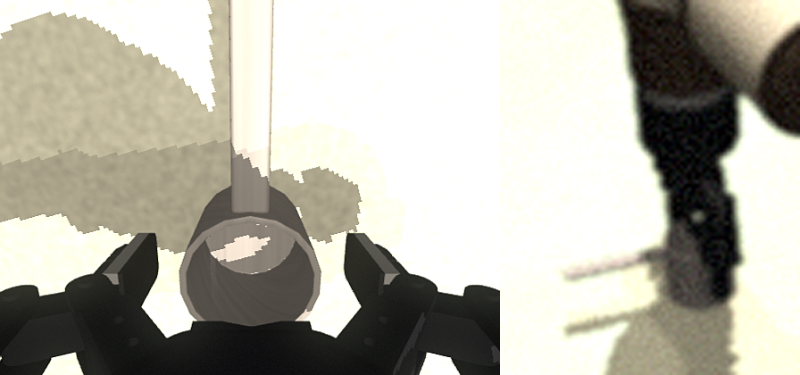

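```bash
python3 -m inch '[[0,0,-0.004,0],[0,0,-0.004,0]]' 0;  python3 -m inch '[[0,0,0,0],[0,0,0,0],[0,0,0,0],[0,0,0,0],[0,0,0,0]]' 1;python3 -m inch '[[0,0,0,0],[0,0,0,0],[0,0,0,0],[0,0,0,0],[0,0,0,0]]'
python3 - <<'E'
from h import *
im,st=snap('wrist','w12.png');print(st['tool_pos'],st['ft_force'])
s,_=snap('scene','s12.png')
g=lambda a:np.clip(a.astype(float)*1.6,0,255).astype(np.uint8)
cv2.imwrite('pics/c12.png',np.hstack([cv2.resize(g(im),(500,375)),cv2.resize(g(s[90:190,200:280]),(300,375),interpolation=2)]))
E
```

```text
time: 11.67
tool_pos: [522.9, -267.8, -30.2]
tcp_rot: [[0.95, -0.311, -0.0], [-0.311, -0.95, 0.0], [-0.0, -0.0, -1.0]]
ft_force: [-0.3, -0.2, -0.1]
finger_gap: 85.4
time: 12.08
tool_pos: [523.4, -268.0, -29.5]
tcp_rot: [[0.951, -0.31, 0.001], [-0.31, -0.951, -0.0], [0.001, 0.0, -1.0]]
ft_force: [-0.0, 0.4, 2.1]
finger_gap: 53.6
time: 12.5
tool_pos: [523.5, -268.0, -29.5]
tcp_rot: [[0.951, -0.31, 0.001], [-0.31, -0.951, -0.0], [0.001, 0.0, -1.0]]
ft_force: [-0.1, 0.2, 5.5]
finger_gap: 53.5
[ 523.46903224 -267.98599471  -29.49137286] [-0.05596526  0.23465966  5.45575883]
```

View pics/c12.png

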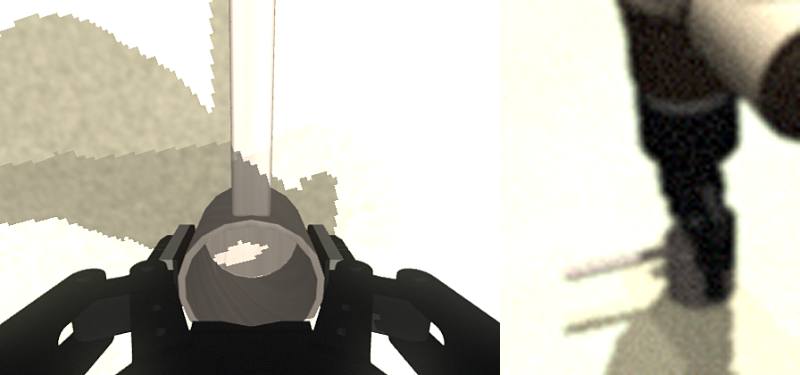

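Gripped, gap 53.5 mm. Lifting straight up.

```bash
python3 -m inch '[[0,0,0.01,0],[0,0,0.03,0],[0,0,0.06,0],[0,0,0.09,0],[0,0,0.12,0]]'; python3 -m inch '[[0,0,0.03,0],[0,0,0.06,0],[0,0,0.06,0],[0,0,0.06,0]]'
python3 - <<'E'
from h import *
im,st=snap('wrist','w13.png');print(st['tool_pos'],st['ft_force'],st['finger_gap'])
s,_=snap('scene','s13.png')
g=lambda a:np.clip(a.astype(float)*1.6,0,255).astype(np.uint8)
cv2.imwrite('pics/c13.png',np.hstack([cv2.resize(g(im),(400,300)),cv2.resize(g(s[40:250,120:400]),(400,300),interpolation=2)]))
E
```

```text
time: 13.02
tool_pos: [521.8, -267.6, 90.6]
tcp_rot: [[0.95, -0.311, -0.003], [-0.311, -0.95, 0.001], [-0.003, -0.0, -1.0]]
ft_force: [1.0, -0.4, -3.0]
finger_gap: 53.7
time: 13.35
tool_pos: [523.5, -267.8, 151.7]
tcp_rot: [[0.95, -0.311, 0.003], [-0.311, -0.95, -0.0], [0.003, -0.001, -1.0]]
ft_force: [-0.6, 0.1, -2.0]
finger_gap: 53.5
[ 523.46908218 -267.84818532  151.69549164] [-0.61861095  0.12481861 -1.97113186] 53.52852479953382
```

View pics/c13.png

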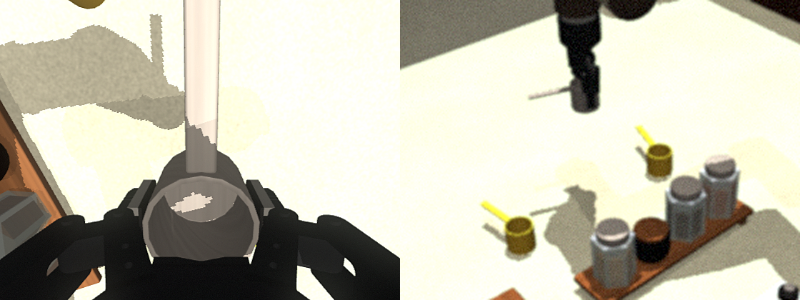

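The cup is held upright and well clear. Now I carry it across, turning the handle to the scale's direction on the way.

```bash
python3 -m inch '[[0.003,0.025,0.005,0.02],[0.007,0.06,0.01,0.04],[0.011,0.095,0.01,0.06],[0.015,0.13,0.01,0.09],[0.02,0.165,0.01,0.12]]'; python3 -m inch '[[0.004,0.035,0,0.03],[0.008,0.07,0,0.05],[0.012,0.105,0,0.07],[0.017,0.14,0,0.1],[0.022,0.175,0,0.12]]'; python3 -m inch '[[0.004,0.035,0,0.03],[0.008,0.07,0,0.06],[0.012,0.105,0,0.09],[0.016,0.14,0,0.11],[0.019,0.17,0,0.13]]'; python3 -m inch '[[0.002,0.02,0,0],[0.003,0.036,0,0],[0.003,0.036,0,0],[0.003,0.036,0,0],[0.003,0.036,0,0]]'
python3 - <<'E'
from h import *
im,st=snap('wrist','w14.png');print(st['tool_pos'],st['ft_force'],st['finger_gap'])
s,_=snap('scene','s14.png')
g=lambda a:np.clip(a.astype(float)*1.6,0,255).astype(np.uint8)
cv2.imwrite('pics/c14.png',np.hstack([cv2.resize(g(im),(400,300)),cv2.resize(g(s[120:330,200:480]),(400,300),interpolation=2)]))
E
```

```text
time: 13.87
tool_pos: [541.3, -101.5, 157.8]
tcp_rot: [[0.981, -0.194, -0.005], [-0.194, -0.981, 0.0], [-0.005, 0.001, -1.0]]
ft_force: [0.0, -0.0, -1.3]
finger_gap: 54.0
time: 14.28
tool_pos: [563.5, 73.4, 157.8]
tcp_rot: [[0.997, -0.075, -0.005], [-0.075, -0.997, -0.001], [-0.004, 0.002, -1.0]]
ft_force: [-0.6, -0.2, -1.5]
finger_gap: 53.6
time: 14.7
tool_pos: [582.8, 243.8, 157.2]
tcp_rot: [[0.998, 0.056, -0.004], [0.056, -0.998, -0.002], [-0.004, 0.002, -1.0]]
ft_force: [0.8, 0.5, -1.4]
finger_gap: 53.6
time: 15.12
tool_pos: [586.4, 277.0, 158.9]
tcp_rot: [[0.999, 0.053, -0.002], [0.053, -0.999, -0.002], [-0.002, 0.001, -1.0]]
ft_force: [-0.3, -1.1, -0.8]
finger_gap: 54.0
[586.40156329 277.03601063 158.86366776] [-0.30743463 -1.13361115 -0.80831059] 53.97660168124683
```

View pics/c14.png

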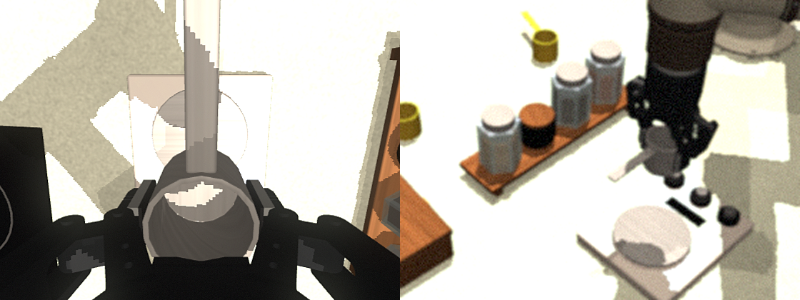

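Jars are undisturbed and the handle is parallel to the scale. I lower to about 35 mm above the plate and check before the rest.

```bash
python3 -m inch '[[0,0,-0.025,0],[0,0,-0.05,0],[0,0,-0.075,0],[0,0,-0.1,0],[0,0,-0.115,0]]'; python3 -m inch '[[0,0,-0.005,0],[0,0,-0.005,0],[0,0,-0.005,0],[0,0,-0.005,0]]'
python3 - <<'E'
from h import *
im,st=snap('wrist','w15.png');print(st['tool_pos'],st['ft_force'],st['finger_gap'])
s,_=snap('scene','s15.png');t,_=snap('top','t15.png')
g=lambda a:np.clip(a.astype(float)*1.6,0,255).astype(np.uint8)
cv2.imwrite('pics/c15.png',np.vstack([np.hstack([cv2.resize(g(im),(400,300)),cv2.resize(g(s[190:340,300:500]),(400,300),interpolation=2)]),np.hstack([cv2.resize(g(t[140:290,100:300]),(400,300),interpolation=2)]*2)]))
E
```

```text
time: 15.63
tool_pos: [585.6, 276.0, 42.4]
tcp_rot: [[0.999, 0.052, -0.004], [0.052, -0.999, -0.002], [-0.004, 0.002, -1.0]]
ft_force: [-0.1, 0.1, -1.5]
finger_gap: 53.7
time: 15.97
tool_pos: [588.2, 278.5, 41.9]
tcp_rot: [[0.999, 0.054, 0.003], [0.054, -0.999, 0.002], [0.003, -0.002, -1.0]]
ft_force: [0.1, -0.9, -1.9]
finger_gap: 53.8
[588.1973863  278.51155214  41.89699558] [ 0.08321752 -0.89754872 -1.8543214 ] 53.845998211574894
```

View pics/c15.png

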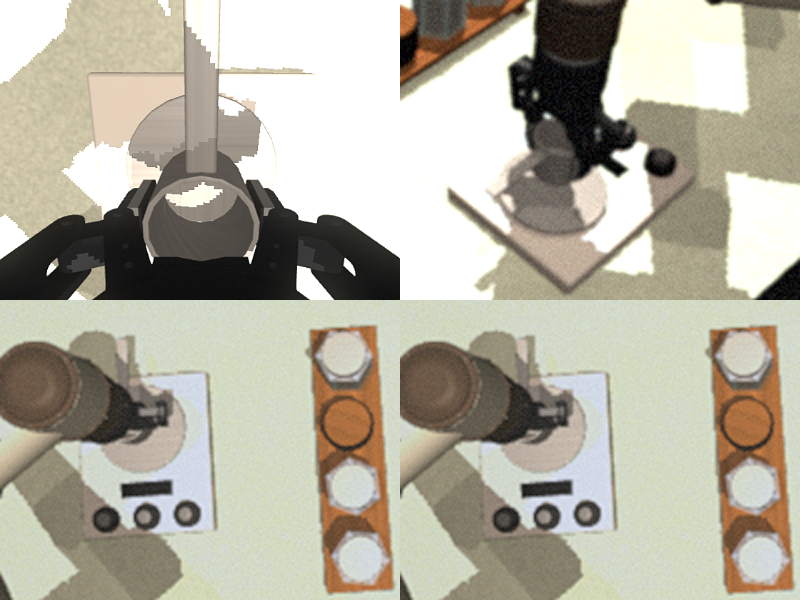

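```bash
python3 - <<'E'
from h import *
im,s=load('w15.png');C=cam('wrist',s)
cv2.imwrite('pics/c16.png',cv2.resize(np.clip(im[120:260,160:400]*1.3,0,255).astype(np.uint8),(790,461),interpolation=2))
print(s['tool_pos'])
for z in(36,):
  for th in range(0,360,45): print(th,proj(C,[587+60*np.cos(np.radians(th)),278+60*np.sin(np.radians(th)),z]).round(1))
E
```

```text
[588.1973863  278.51155214  41.89699558]
0 [287.8 127.7]
45 [205.7 157.3]
90 [174.3 231.6]
135 [205.8 301.2]
180 [276.  330.7]
225 [348.8 308.3]
270 [387.7 242.7]
315 [365.4 166. ]
```

View pics/c16.png

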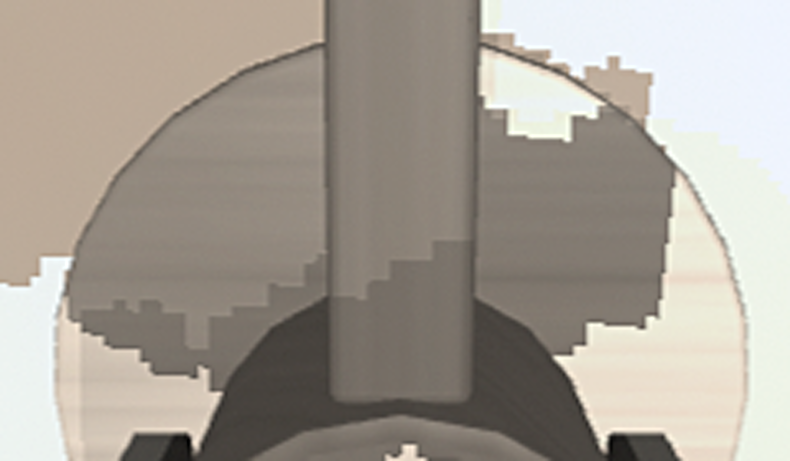

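The plate outline (176.7–387.4 across, top at row 131) matches its predicted place within 2 mm. I go down the last 19 mm gently.

```bash
python3 -m inch '[[-0.001,0,-0.005,0],[-0.001,0,-0.01,0],[-0.001,0,-0.015,0],[-0.001,0,-0.018,0],[-0.001,0,-0.019,0]]'; python3 -m inch '[[0,0,0,0],[0,0,0,0],[0,0,0,0],[0,0,0,0],[0,0,0,0]]'
python3 - <<'E'
from h import *
im,st=snap('wrist','w17.png');print(st['tool_pos'],st['ft_force'],st['finger_gap'],np.abs(st['qvel']).max())
C=cam('wrist',st)
for th in (0,90,270): print(th,proj(C,[587+60*np.cos(np.radians(th)),278+60*np.sin(np.radians(th)),36]).round(1))
s,_=snap('scene','s17.png');t,_=snap('top','t17.png')
g=lambda a:np.clip(a.astype(float)*1.5,0,255).astype(np.uint8)
cv2.imwrite('pics/c17.png',np.vstack([np.hstack([cv2.resize(g(im),(400,300)),cv2.resize(g(s[190:340,300:500]),(400,300),interpolation=2)]),np.hstack([cv2.resize(g(t[140:290,100:300]),(400,300),interpolation=2),cv2.resize(g(s[120:270,200:400]),(400,300),interpolation=2)])]))
E
```

```text
time: 16.53
tool_pos: [585.4, 277.7, 19.8]
tcp_rot: [[0.999, 0.054, -0.002], [0.054, -0.999, -0.001], [-0.002, 0.001, -1.0]]
ft_force: [-0.4, 1.4, -1.3]
finger_gap: 53.5
time: 16.95
tool_pos: [586.2, 278.2, 21.3]
tcp_rot: [[0.999, 0.054, 0.0], [0.054, -0.999, 0.0], [0.0, -0.0, -1.0]]
ft_force: [0.7, 0.2, -1.3]
finger_gap: 53.4
[586.15640166 278.22571094  21.25474214] [ 0.68867147  0.24948009 -1.31990292] 53.403602358735206 0.0014382382726358255
0 [288.2 124.7]
90 [161.3 241. ]
270 [399.7 253.3]
```

View pics/c17.png

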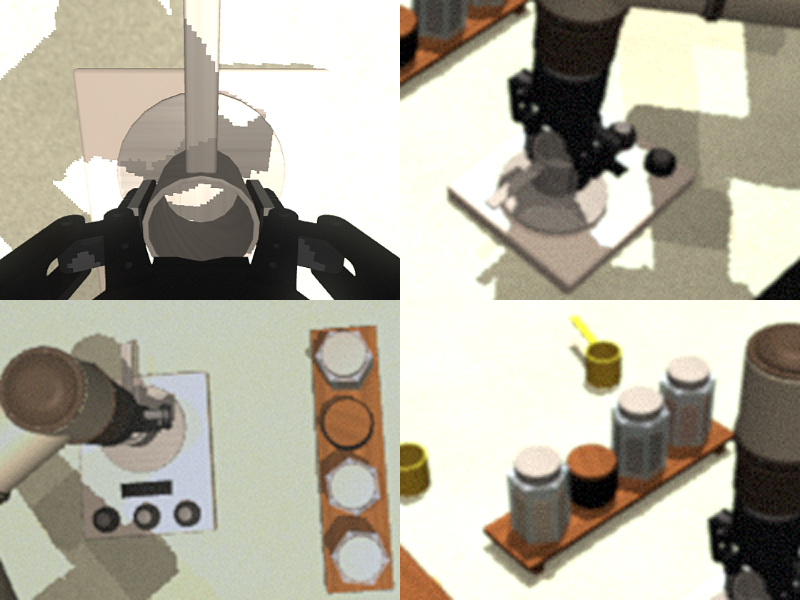

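The cup is upright over the plate with about its own weight on the wrist (-1.3 N) and the arm at rest. Keys are up and the jars stand where they were. Handing in.

```bash
python3 -c "
from bench import *
print(hand_in())"
```

```text
the job is handed in; nothing more can be done
None
```

I ran the whole sequence and handed it in at about 17 s of the 70 s allowed; `hand_in()` reports no verdict. I pressed the right key right down (19.6 N at the stop) and let it up, then the left key (17.5 N). I gripped the steel cup, carried it over the jars with its underside about 190 mm up, and stopped above the plate.

**Last checks:**
- **Position:** the tool is at (586.2, 278.2). The plate's centre is near (586–587, 278), so the cup is centred to about 2 mm.
- **Gap:** by the tool's height, the cup's underside is about 15 mm above the plate. I did not measure that gap directly.
- **Handle:** it points along the scale's +x to within about 1–2°, and the tool is vertical.
- **Grip and contact:** the fingers are at 53.4 mm on the 54 mm cup. The wrist force is about the cup's weight (-1.3 N), and the arm is at rest.
- **Surroundings:** the keys and jars in view looked unpressed and unmoved.

**Disagreements:**
- **Fingertips:** the real shut fingertips sit about 36–37 mm behind the stated tool point. My first press at the nominal height therefore met nothing, and I found the key by pressing down until force appeared. The grasp height was corrected for this.
- **Top and scene cameras:** together they put the key and plate heights about 10 mm too low, and the top view was about 3 mm off sideways. I used the wrist camera instead, and its heights matched the text within 3 mm.

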